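Put away the washed tube-rotator parts: hang the wheel, clip in the plate

ROBOT

A 7-joint arm with a two-finger parallel gripper is mounted at the origin on the work surface. World frame = base frame: x ahead of the robot, y to its left, z up, the work surface at z = 0. Lengths are in m, angles in rad, forces in N, time in s.
With the tool pointing down it reaches from about 0.425 to 0.95 m from the base axis. Payload 4.7 kg.
Tool frame: the origin (TCP) lies midway between the tips of the shut fingers; the grasp point (between the pads) lies env.tcp_to_grasp behind it (env.tcp_to_grasp is the distance from the TCP to the grasp point, in m); z points along the fingers, y is the line along which they close (so a half turn about z gives the same grasp; the last joint's range is limited). The gripper opens to 85 mm and grips with 20 to 120 N. Pads are 22 mm wide; open, the fingers measure 114 mm over their backs; the gripper's body (76 mm by 85 mm) begins 54 mm behind the grasp point. The pads swing forward as they close: fully open they stand 13 mm farther back than shut.
Start: joints at [1.224, 0.469, -0.049, 1.532, 0.024, 1.141, -0.082], TCP at [0.211, -0.641, 0.231] pointing down, gripper open.
Joint ranges: [-2.59, 2.59], [-0.33, 1.99], [-1.39, 1.29], [0.1, 2.45], [-1.04, 4.18], [0.21, 1.99], [-2.66, 2.66]. Speed limits (rad/s): [2.57, 2.57, 3.14, 3.14, 3.14, 3.14, 3.14].

INTERFACE

Orientations are given as a unit quaternion [x, y, z, w].
In Python, from bench import env gives the robot as it stands.
- The arm moves only by the tool drive_tool, never from a script. Its arguments are lists of equal length, an entry for each row: "rotation": the turn, a rotation vector about the tool's x, y, z in rad, a list of three; "travel": the shift along the tool's x, y, z in cm, a list of three; "claw": the opening, from 0 (shut) to 1 (fully open). A call has 1 to 20 rows; each row is the pose to reach, as a shift and turn from the pose commanded when the call began, along the tool's axes at that moment; what a row does not reach only later rows make up. A row lasts 1/8 s, in which the tool goes at most 62.5 mm and 10.7 degrees, less where a joint would pass 70% of its speed; a pose out of reach is approached as far as the arm can. A call with a gripper value outside its range is refused whole. The fingers move at their own pace and stop on an object; the grip force is fixed at half the most. Time passes only in rows, so rows that repeat a pose let the fingers close. It gives the time, the measured TCP pose, the force, the opening and the grip force at its end, in the units of the state.
- env.state(): the state, without advancing time (a new reading comes with each control period).
- env.read_camera(name): name is "side" or "top"; returns a dict with "img" (480x640x3 uint8, red, green, blue), "range_z" (480x640 float32, m along the optical axis (not along the pixel's ray), 0 where there is no reading), "mtx" (3x3 intrinsics, pixels), "R" (3x3) and "t" (3): a world point X has camera coordinates R X + t. Camera axes: x right, y down, z forward; pixel columns grow to the right and rows downward; lengths in m; the calibration is good to about 2 mm. A picture is of the moment at which its call begins.
- env.close_job(): hands the job in; it is judged then, once.
Trained networks look in a picture, given as the dict that the camera call returned (one of the last four; its "shot" number tells which), for a name from the list of things; names that differ only in an ending like _2 or _b are one class to them, and where a whole thing is asked for, a point or a joint stands for the part that bears it (a point fixed in the world has none). Each returns a list of dicts, best first, with "p" (0 to 1); they miss things now and then, are a little off and sometimes report something else, mostly with a low value. They report only what shows in the picture. A call takes as long as a camera call.
- env.spot_in(label, picture): "box" ([left, top, width, height] in pixels, round what is visible of it).
- env.cut_out(label, picture): "mask" (480x640 bool, what is visible of it) and "box" ([left, top, width, height] in pixels, round what is visible of it).
The state is a dict: "t": time; "qpos": joint angles; "joint_velocities": joint speeds; "joint_efforts": joint torques, N m; "ee_pos": TCP position; "tcp_rot": TCP orientation; "ft_force": force on the tool from outside, world axes, zero at the start; "torque": the same for the moment, N m; "gripper_width": opening from 0.0 (shut) to 1.0 (fully open); "grasp_force": force on a finger pad.
Only numpy, scipy, OpenCV 4.12 (cv2) and the standard library are available. Lean on these libraries where they do the work, as an engineer would, in place of code of your own. Each camera call takes 0.05 s, during which the arm holds its last target. There are 200 camera calls.

TASK

Put the two washed tube-rotator parts away from the drying rack: hang the spoked wheel on the high J-hook by its rim, so that it hangs freely upright, and slide the plate with the two side ears down into the spring-clip slots of the bracket until it is fully home and upright. Leave the plain ring, the plate without ears and everything else on the bench standing where it is.

Things in the scene. Friction and masses are not known exactly. Their poses are not given: they have to be found in the camera images.
- rack: White drying rack: base 215 x 190 mm, its top face 12 mm above the bench, origin on the bench under its middle. Things stand on edge on that face in four slots at x = -75, -25, 25, 75 mm, each running along y between two closed wire hoops (16 mm apart, 134 mm wide, 88 mm high), so a thing may lean by up to 5 degrees. Which thing stands in which slot varies.
- wheel: White spoked tube-rotator wheel on edge in a rack slot, diameter 180 mm, 0.15 to 0.27 kg. Flat-sided rim 14 mm thick (along x) and 28 mm deep (inner radius 62 mm), with grey dots. Origin at the rim's lowest point, mid thickness; x is the axle (normal to the wheel's plane), z points through the centre to 12 o'clock. Same either way round.
- wheel_centre (a point): Centre of the wheel's grey hub (radius 16 mm, 18 mm thick), 90 mm along the wheel's z from its origin; axes as the wheel's. Three spokes 12 mm wide, at 6 o'clock and 60 degrees either side of 12 o'clock: under the rim at 12 o'clock it is open, 46 mm from hub to rim.
- plate: Perforated aluminium plate on edge in a rack slot: 10 mm thick (x), 100 wide (y), 130 tall (z), 0.15 to 0.27 kg. Two ears stick out 14 mm from its left and right edges (128 mm over both), 10 mm thick, from 30 to 65 mm above the lower edge, undersides round. Origin at the middle of the lower edge; same either way round.
- hookstand: Fixed stand: grey base (130 x 150 mm), steel post (16 mm thick, 251 mm high) and at its top one J-hook of 8 mm round bar that runs from the post along the stand's -x, is level (top face 245 mm above the bench) from 40 to 75 mm from the post, then rises to an upturned tip. Origin on the bench under the post.
- hook_seat (a point): Where the rim is to hang: the top of the hook's bar in the middle of its level stretch, 55 mm from the post and 245 mm above the bench. Axes as the stand's: x along the hook from the tip towards the post, z up.
- hook_tip (a point): Top of the hook's upturned tip: 57 mm from hook_seat along -x and 21 mm higher; the bar is nowhere higher.
- bracket: Fixed bracket: grey base 75 x 170 mm, two steel uprights 124 mm apart along y, each with a slot open at the top and towards the other upright. Slots 13 mm wide in x, outer walls 134 mm apart in y; floors 50 mm, straight walls to 90 mm and flared mouths (about 8 mm) to 102 mm above the bench. Origin on the bench under its middle; x is normal to the seated plate.
- bracket_seat (a point): Where the seated plate's origin comes to lie: 20 mm above the bench, mid-way in y, 1.5 mm to the -x side of the bracket's origin; axes as the bracket's. The ears then rest on the slot floors. In each slot a sprung clip bulges from the +x wall 64 mm above the bench and pushes the ear to the -x wall; pushing past both takes about 6 to 12 N, so the plate does not drop home by itself.
- ring: Bystander: plain white ring without hub or spokes, outer diameter 140 mm, 14 mm thick, standing in a rack slot. Origin at its lowest point.
- blank: Bystander: perforated aluminium plate without ears, 10 x 100 x 120 mm, standing in a rack slot. Origin at the middle of its lower edge.
- bottle: Bystander: amber bottle, 68 mm wide, 150 mm high. Origin under its middle.
- beaker: Bystander: glass beaker, 70 mm wide, 85 mm high. Origin under its middle.
- tipbox: Bystander: blue box with clear lid, 87 x 122 x 61 mm. Origin under its middle.
- tubeblock: Bystander: grey tube block, 90 x 110 x 57 mm. Origin under its middle.
- jar: Bystander: small white jar, 56 mm wide, 70 mm high. Origin under its middle.

How it is judged:
By the outcome, as a careful person would: the job done as asked, in the order asked, and still so for the second after the job is handed in, with the robot touching nothing.
It also fails if it takes over 67 s, if anything falls off the work surface, if the arm or the gripper's body presses on something with over 40 N, if the wrist force passes 120 N, or if a joint passes its speed limit or range.

## Working session

There is one attempt and no reset: what is moved stays moved. The work goes in short steps, Python scripts to look and compute and a tool call to move; the robot and the scene stay as the last step left them, time stands still between calls to the robot, and variables do not carry over. Pictures are saved under pics/ and viewed, at most 10 in all, crops included, and the job is handed in when it is done.

Besides the shell and the picture viewer there is one more tool, called after "Request:" as name(argument=value, ...) on one line, values as JSON. drive_tool: Moves the arm, as the interface text tells. Its arguments: {"type":"object","properties":{"rotation":{"type":"array","items":{"type":"array","items":{"type":"number"}}},"travel":{"type":"array","items":{"type":"array","items":{"type":"number"}}},"claw":{"type":"array","items":{"type":"number"}}},"required":["rotation","travel","claw"]}

```bash
ls; mkdir -p pics; cat > h.py <<'E'
import numpy as np,cv2
from bench import env
from scipy.spatial.transform import Rotation as Ro
def cloud(c,mask=None):
    z=c["range_z"];K=np.array(c["mtx"]);v,u=np.nonzero((z>0)&(mask if mask is not None else True))
    d=z[v,u];X=np.stack([(u-K[0,2])/K[0,0]*d,(v-K[1,2])/K[1,1]*d,d],1)
    return (X-np.array(c["t"]))@np.array(c["R"])
def save(c,n): cv2.imwrite(f"pics/{n}.png",cv2.cvtColor(c["img"],cv2.COLOR_RGB2BGR))
def tool():
    s=env.state();return np.array(s["ee_pos"]),Ro.from_quat(s["tcp_rot"])
def travel(target):  # cm in tool axes
    p,R=tool();return R.inv().apply(np.array(target)-p)*100
E
python3 - <<'E'
from h import *
print(env.state(),env.tcp_to_grasp)
for n in("side","top"):
    c=env.read_camera(n);save(c,n);np.savez(f"{n}.npz",**{k:c[k] for k in("img","range_z","mtx","R","t")})
    print(n,np.round(-np.array(c["R"]).T@c["t"],3),np.round(c["R"],2).tolist())
    for l in "rack wheel plate hookstand bracket ring blank bottle beaker tipbox tubeblock jar".split():
        for r in env.cut_out(l,c)[:2]:
            P=cloud(c,r["mask"]);print(l,round(r["p"],2),np.round(r["box"]).tolist(),np.round(np.percentile(P,[3,50,97],0),3).tolist() if len(P) else 0)
            np.save(f"m_{n}_{l}.npy",r["mask"]) if r is not None and r["p"]>.5 else 0
E
```

```text
pics
{'t': 0.0, 'qpos': array([ 1.22407509,  0.46950321, -0.04855088,  1.53368263,  0.02410501,
        1.14101513, -0.08230197]), 'joint_velocities': array([-0.00062763,  0.00148386, -0.00035966,  0.00043949, -0.00088666,
       -0.00050501,  0.00036578]), 'joint_efforts': array([ 2.26663456e-04, -5.10308003e+01, -4.68050467e-02, -2.37709558e+01,
        1.07285017e-02,  7.52643478e-03,  1.45504498e-05]), 'ee_pos': array([ 0.21073681, -0.64064587,  0.23022443]), 'tcp_rot': array([ 9.87400369e-01,  1.58238707e-01, -2.08657257e-04, -9.89615117e-04]), 'ft_force': array([-0.50372474, -0.54743186,  0.09108798]), 'torque': array([ 0.00795747, -0.00156463, -0.04003331]), 'grasp_force': 0.0, 'gripper_width': 0.9995830306028775} 0.0187
side [0.267 0.82  0.871] [[-0.95, -0.31, -0.01], [-0.19, 0.6, -0.78], [0.25, -0.74, -0.63]]
rack 0.96 [196.0, 359.0, 141.0, 113.0] [[0.438, 0.25, 0.008], [0.509, 0.382, 0.013], [0.644, 0.42, 0.089]]
wheel 0.87 [220.0, 329.0, 56.0, 101.0] [[0.555, 0.251, 0.022], [0.566, 0.339, 0.121], [0.604, 0.418, 0.191]]
plate 0.29 [288.0, 128.0, 73.0, 99.0] [[0.589, -0.423,
[... 2958 characters left out ...]
, -0.193, 0.016], [0.424, -0.157, 0.09]]
tipbox 0.58 [308.0, 165.0, 46.0, 36.0] [[0.705, -0.161, 0.016], [0.742, -0.102, 0.061], [0.789, -0.045, 0.068]]
tipbox 0.5 [267.0, 234.0, 65.0, 42.0] [[0.506, -0.095, 0.002], [0.552, -0.018, 0.011], [0.596, 0.065, 0.101]]
tubeblock 0.81 [409.0, 283.0, 46.0, 37.0] [[0.367, -0.436, 0.02], [0.409, -0.381, 0.046], [0.453, -0.33, 0.057]]
tubeblock 0.41 [349.0, 293.0, 25.0, 28.0] [[0.365, -0.224, -0.002], [0.396, -0.193, 0.016], [0.422, -0.157, 0.089]]
jar 0.55 [267.0, 302.0, 18.0, 17.0] [[0.362, 0.025, 0.018], [0.386, 0.049, 0.069], [0.41, 0.074, 0.077]]
jar 0.55 [148.0, 257.0, 53.0, 4.0] [[0.512, 0.266, 0.063], [0.517, 0.322, 0.125], [0.527, 0.38, 0.148]]
```

```bash
python3 - <<'E'
from h import *
S=dict(np.load("side.npz"));T=dict(np.load("top.npz"))
a=cv2.resize(S["img"][100:480,170:450],None,fx=1.45,fy=1.45)
b=cv2.resize(T["img"][150:340,120:460],None,fx=1.6,fy=1.6)
cv2.imwrite("pics/z1.png",cv2.cvtColor(a,cv2.COLOR_RGB2BGR));cv2.imwrite("pics/z2.png",cv2.cvtColor(b,cv2.COLOR_RGB2BGR))
PS,PT=cloud(S),cloud(T)
def sel(P,lo,hi):return P[np.all((P>lo)&(P<hi),1)]
for n,P in(("S",PS),("T",PT)):
    q=sel(P,[.5,-.6,.16],[.85,-.15,.3]);print(n,"hook",len(q),np.round(q[np.argsort(q[:,2])][::max(1,len(q)//40)],3).tolist())
    q=sel(P,[.54,-.45,.006],[.76,-.24,.04]);r=cv2.minAreaRect(q[:,:2].astype(np.float32));print("standbase",r)
    q=sel(P,[.48,-.12,.006],[.63,.1,.03]);r=cv2.minAreaRect(q[:,:2].astype(np.float32));print("brbase",r)
    q=sel(P,[.48,-.12,.085],[.63,.1,.12]);
    for sg in(1,-1):
        k=q[sg*(q[:,1]+.017)>0];print("upright",len(k),k.min(0).round(3),k.max(0).round(3),k.mean(0).round(3))
    for l,lo,hi in(("wheel",[.54,.2,.11],[.6,.45,.25]),("plate",[.5,.2,.105],[.54,.45,.2])):
        q=sel(P,lo,hi);c=q.mean(0)
        A=np.c_[np.ones(len(q)),q[:,1]-.33,q[:,2]-.13];co=np.linalg.lstsq(A,q[:,0],rcond=None)[0]
        print(l,len(q),"x=",co.round(4),"y",np.percentile(q[:,1],[1,99]).round(4),"zmax",np.percentile(q[:,2],[98,100]).round(4))
    q=sel(P,[.40,.2,.004],[.68,.45,.02]);r=cv2.minAreaRect(q[:,:2].astype(np.float32));print("rack",r)
E
```

```text
S hook 2117 [[0.805, -0.197, 0.16], [0.841, -0.354, 0.16], [0.783, -0.219, 0.16], [0.772, -0.374, 0.161], [0.789, -0.281, 0.161], [0.837, -0.289, 0.161], [0.788, -0.19, 0.161], [0.8, -0.206, 0.161], [0.796, -0.495, 0.162], [0.84, -0.275, 0.162], [0.784, -0.242, 0.162], [0.795, -0.254, 0.163], [0.807, -0.276, 0.163], [0.755, -0.507, 0.165], [0.766, -0.502, 0.17], [0.656, -0.344, 0.173], [0.649, -0.346, 0.176], [0.731, -0.533, 0.18], [0.717, -0.56, 0.182], [0.821, -0.495, 0.185], [0.741, -0.593, 0.187], [0.734, -0.592, 0.189], [0.784, -0.509, 0.19], [0.804, -0.494, 0.191], [0.796, -0.517, 0.191], [0.793, -0.509, 0.192], [0.748, -0.556, 0.193], [0.794, -0.52, 0.197], [0.764, -0.527, 0.201], [0.759, -0.541, 0.205], [0.644, -0.343, 0.206], [0.8, -0.584, 0.207], [0.818, -0.525, 0.208], [0.829, -0.527, 0.208], [0.783, -0.555, 0.209], [0.772, -0.542, 0.21], [0.841, -0.595, 0.211], [0.646, -0.341, 0.225], [0.614, -0.353, 0.242], [0.656, -0.345, 0.246], [0.651, -0.348, 0.251]]
standbase ((0.6658527851104736, -0.3408553898334503), (0.13267377018928528, 0.1731230914592743), 4.231479644775391)
br
[... 1462 characters left out ...]
5], [0.632, -0.349, 0.248], [0.543, -0.359, 0.266]]
standbase ((0.6498779058456421, -0.3437682092189789), (0.2072402834892273, 0.21868586540222168), 89.88377380371094)
brbase ((0.5551221966743469, -0.009932763874530792), (0.14909979701042175, 0.21922369301319122), 0.10502631217241287)
upright 83 [0.555 0.031 0.087] [0.593 0.059 0.113] [0.578 0.046 0.098]
upright 80 [ 0.517 -0.094  0.087] [ 0.552 -0.064  0.11 ] [ 0.534 -0.081  0.098]
wheel 574 x= [0.5667 0.0614 0.0524] y [0.2451 0.4141] zmax [0.1955 0.1983]
plate 218 x= [0.518  0.0614 0.1308] y [0.2767 0.3744] zmax [0.1492 0.1502]
rack ((0.5404903292655945, 0.3250279426574707), (0.2790123224258423, 0.24976038932800293), 0.0014898692024871707)
```

View pics/z1.png

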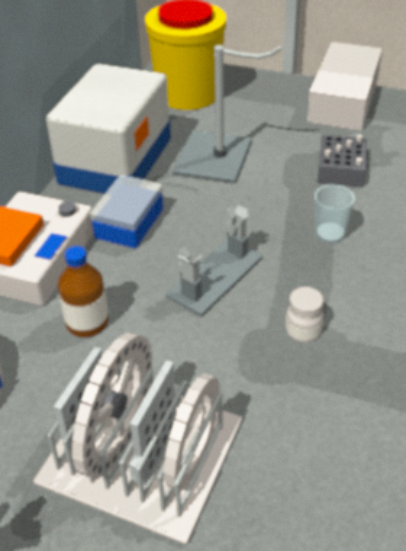

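View pics/z2.png

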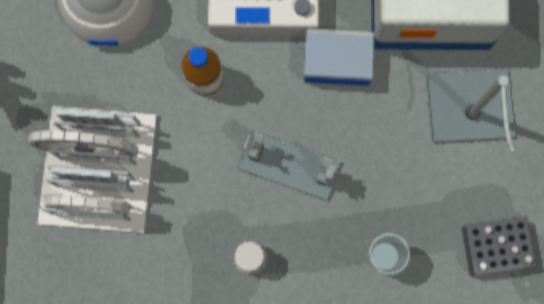

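The side view shows the ring, plate with ears, wheel and blank standing in the rack, with the bracket and J-hook behind them. In the top view the wheel is at about (85,140), the eared plate at (90,175), the bracket at (290,165), and the hook runs from (473,112), the stand's foot, to about (510,145).

```bash
cat > fit.py <<'E'
from h import *
def plane(P,it=400,tol=.003):
    rng=np.random.default_rng(0);best=None
    for _ in range(it):
        a,b,c=P[rng.choice(len(P),3,False)];n=np.cross(b-a,c-a);l=np.linalg.norm(n)
        if l<1e-5: continue
        n/=l
        if abs(n[0])<.9: continue
        m=abs((P-a)@n)<tol
        if best is None or m.sum()>best.sum(): best=m
    c=P[best].mean(0);n=np.linalg.svd(P[best]-c)[2][2];n*=np.sign(n[0]);return c,n,best.sum()
E
python3 - <<'E'
from fit import *
from scipy import ndimage
for n in("side","top"):
    C=dict(np.load(n+".npz"))
    for l,z0 in(("wheel",.03),("plate",.03)):
        try:m=np.load(f"m_{n}_{l}.npy")
        except: m=np.ones((480,640),bool)
        if l=="plate" and n=="side": 
            P=cloud(C);P=P[np.all((P>[.497,.25,.1])&(P<[.54,.42,.16]),1)]
        else: P=cloud(C,m)
        P=P[(P[:,2]>z0)&(P[:,2]<.21)&(P[:,1]>.2)]
        c,nn,k=plane(P);nn=nn/nn[0];print(n,l,len(P),k,c.round(4),"n",nn.round(4),"x at top z=.19/.145",[(c[0]-nn[1]*(.33-c[1])-nn[2]*(z-c[2])).round(4) for z in(.19,.145,.012)])
        for z in (P[:,2].max()-.004,):
            q=P[P[:,2]>z];print("  top strip",q.min(0).round(4),q.max(0).round(4),q.mean(0).round(4), "y mid",np.percentile(P[:,1],[1,99]).round(4))
    P=cloud(C);q=P[np.all((P>[.53,-.39,.225])&(P<[.68,-.31,.29]),1)]
    xs=np.arange(.535,.67,.01)
    for a in xs:
        k=q[abs(q[:,0]-a)<.005]
        if len(k):print("  hook",a.round(3),len(k),k.mean(0).round(4),k[:,2].max().round(4))
    q=P[np.all((P>[.6,-.39,.05])&(P<[.7,-.31,.2]),1)];print(" post",len(q),q.mean(0).round(4))
    # bracket base edges via mask
    m=np.load(f"m_{n}_bracket.npy");q=cloud(C,m);q=q[(q[:,2]>.005)&(q[:,2]<.02)];print(" br",cv2.minAreaRect(q[:,:2].astype(np.float32)))
    if n=="top":
        z=C["range_z"]
        m=np.load("m_top_hookstand.npy") ;q=cloud(C,m);q=q[(q[:,2]>.007)&(q[:,2]<.02)];print(" st",cv2.minAreaRect(q[:,:2].astype(np.float32)))
E
```

```text
side wheel 3033 1777 [0.5628 0.3417 0.123 ] n [ 1.00e+00 -7.23e-02 -8.00e-04] x at top z=.19/.145 [np.float64(0.5621), np.float64(0.562), np.float64(0.5619)]
  top strip [0.5611 0.3097 0.1913] [0.5764 0.3547 0.1953] [0.5681 0.3326 0.1926] y mid [0.2484 0.4201]
side plate 744 589 [0.5143 0.3307 0.1265] n [ 1.     -0.0819 -0.0618] x at top z=.19/.145 [np.float64(0.5182), np.float64(0.5154), np.float64(0.5072)]
  top strip [0.5091 0.2774 0.1418] [0.526  0.3764 0.1458] [0.5175 0.3273 0.143 ] y mid [0.2774 0.3759]
  hook 0.535 6 [ 0.5381 -0.3584  0.2619] 0.2664
  hook 0.545 14 [ 0.545  -0.3552  0.2583] 0.2648
  hook 0.555 14 [ 0.555  -0.3549  0.2512] 0.2558
  hook 0.565 13 [ 0.5657 -0.3529  0.2472] 0.251
  hook 0.575 10 [ 0.5756 -0.3541  0.2435] 0.2471
  hook 0.585 12 [ 0.5848 -0.353   0.2432] 0.2465
  hook 0.595 12 [ 0.5956 -0.3522  0.242 ] 0.2448
  hook 0.605 11 [ 0.6051 -0.3517  0.2443] 0.2481
  hook 0.615 11 [ 0.6148 -0.3505  0.2434] 0.2484
  hook 0.625 11 [ 0.6251 -0.3501  0.2442] 0.2482
  hook 0.635 11 [ 0.634  -0.3495  0.2467] 0.2511
  hook 0.645 41 [ 0.6457 -0.3466  0.2409] 0.2532
[... 940 characters left out ...]
.2518
  hook 0.585 12 [ 0.5854 -0.3535  0.2449] 0.2494
  hook 0.595 15 [ 0.5955 -0.3525  0.2441] 0.2518
  hook 0.605 10 [ 0.6051 -0.352   0.2446] 0.2513
  hook 0.615 14 [ 0.6151 -0.3519  0.2447] 0.249
  hook 0.625 14 [ 0.6247 -0.3505  0.2459] 0.2518
  hook 0.635 12 [ 0.6342 -0.3496  0.2473] 0.2504
  hook 0.645 26 [ 0.6459 -0.3479  0.2453] 0.2552
  hook 0.655 26 [ 0.6533 -0.3473  0.2481] 0.2557
  hook 0.665 2 [ 0.6609 -0.3509  0.2453] 0.247
 post 104 [ 0.6484 -0.3451  0.1289]
 br ((0.553207278251648, -0.01651187241077423), (0.17011623084545135, 0.07515038549900055), 70.86101531982422)
 st ((0.667057991027832, -0.3475976288318634), (0.13031457364559174, 0.15084299445152283), 4.078943252563477)
```

```bash
cat >> h.py <<'E'
def plan(*tg):
    """tg: (x,y,z,yaw of tool y axis); tool pointing straight down"""
    p,R=tool();s=env.state();print("t",round(s["t"],2),"p",p.round(4),"w",round(s["gripper_width"],3),"F",np.round(s["ft_force"],1),"g",round(s["grasp_force"],1))
    for x,y,z,a in tg:
        c,k=np.cos(a),np.sin(a);G=Ro.from_matrix(np.array([[-k,c,0],[c,k,0],[0,0,-1]]))
        print("rot",(R.inv()*G).as_rotvec().round(3).tolist(),"trav",(R.inv().apply(np.array([x,y,z])-p)*100).round(2).tolist())
E
python3 -c "
from h import *
plan((.5695,.332,.25,-.072))"
```

```text
t 1.3 p [ 0.2109 -0.6412  0.2313] w 1.001 F [-0.4 -0.1  0.1] g 0.0
rot [0.0, 0.0, -1.181] trav [64.47, -81.24, -1.87]
```

Request:
drive_tool(rotation=[[0,0,-0.6],[0,0,-0.6],[0,0,-0.6],[0,0,-0.6],[0,0,-0.6],[0,0,-0.6],[0,0,-0.6],[0,0,-0.6],[0,0,-0.6],[0,0,-0.6],[0,0,-0.6],[0,0,-1.181],[0,0,-1.181],[0,0,-1.181],[0,0,-1.181],[0,0,-1.181],[0,0,-1.181],[0,0,-1.181],[0,0,-1.181],[0,0,-1.181]], travel=[[44.3,-42.4,-3],[44.3,-42.4,-3],[44.3,-42.4,-3],[44.3,-42.4,-3],[44.3,-42.4,-3],[44.3,-42.4,-3],[44.3,-42.4,-3],[44.3,-42.4,-3],[44.3,-42.4,-3],[44.3,-42.4,-3],[44.3,-42.4,-3],[64.5,-81.2,-2],[64.5,-81.2,-2],[64.5,-81.2,-2],[64.5,-81.2,-2],[64.5,-81.2,-2],[64.5,-81.2,-2],[64.5,-81.2,-2],[64.5,-81.2,-2],[64.5,-81.2,-2]], claw=[0.5,0.5,0.5,0.5,0.5,0.5,0.5,0.5,0.5,0.5,0.5,0.5,0.5,0.5,0.5,0.5,0.5,0.5,0.5,0.5])

```text
t: 3.8
ee_pos: [0.5705, 0.3301, 0.2507]
tcp_rot: [0.732, 0.681, -0.001, 0.001]
ft_force: [-0.3, 0.1, 0.4]
gripper_width: 0.5
grasp_force: 0.0
```

```bash
python3 - <<'E'
from h import *
plan((.5695,.332,.25,-.072),(.5695,.332,.166,-.072))
c=env.read_camera("side");i=c["img"][230:470,160:400];cv2.imwrite("pics/a1.png",cv2.cvtColor(cv2.resize(i,None,fx=2.4,fy=2.4),cv2.COLOR_RGB2BGR))
E
```

```text
t 3.8 p [0.5705 0.3301 0.2507] w 0.5 F [-0.3  0.1  0.4] g 0.0
rot [-0.0, 0.002, -0.001] trav [0.18, -0.11, 0.07]
rot [-0.0, 0.002, -0.001] trav [0.2, -0.11, 8.47]
```

View pics/a1.png

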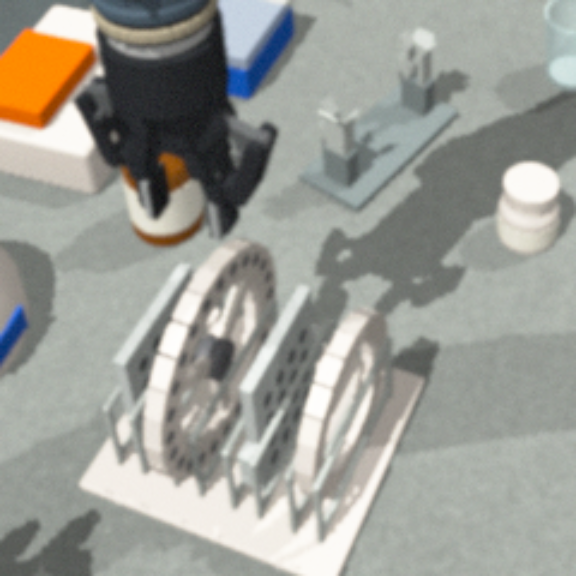

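The open fingers, at about (150,205) and (220,225), are above the wheel's rim, whose top is at about (245,245). The wheel stands upright in its slot.

Request:
drive_tool(rotation=[[0,0,0],[0,0,0],[0,0,0],[0,0,0],[0,0,0],[0,0,0],[0,0,0],[0,0,0]], travel=[[0.2,-0.1,4],[0.2,-0.1,7],[0.2,-0.1,8.5],[0.2,-0.1,8.5],[0.2,-0.1,8.5],[0.2,-0.1,8.5],[0.2,-0.1,8.5],[0.2,-0.1,8.5]], claw=[0.5,0.5,0.5,0.5,0,0,0,0])

```text
t: 4.85
ee_pos: [0.5693, 0.3344, 0.1679]
tcp_rot: [0.732, 0.681, 0.001, 0.0]
ft_force: [-1.5, -1.3, 6.3]
gripper_width: 0.15
grasp_force: 61.1
```

```bash
python3 - <<'E'
from h import *
plan((.5695,.332,.166,-.072))
c=env.read_camera("side");i=c["img"][250:450,170:370];cv2.imwrite("pics/a2.png",cv2.cvtColor(cv2.resize(i,None,fx=2.8,fy=2.8),cv2.COLOR_RGB2BGR))
E
```

```text
t 4.85 p [0.5693 0.3344 0.1679] w 0.15 F [-1.5 -1.3  6.3] g 61.1
rot [0.002, -0.001, 0.0] trav [-0.24, 0.03, 0.19]
```

View pics/a2.png

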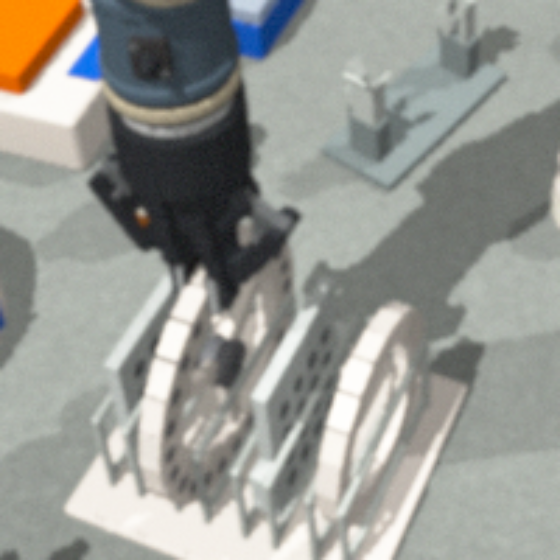

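The fingers have closed on the rim at 12 o'clock, at about (215,280). The ring and both plates have not moved. Next I lift.

Request:
drive_tool(rotation=[[0,0,0],[0,0,0],[0,0,0],[0,0,0],[0,0,0],[0,0,0]], travel=[[0,0,-1],[0,0,-3],[0,0,-7],[0,0,-11],[0,0,-11.2],[0,0,-11.2]], claw=[0,0,0,0,0,0])

```text
t: 5.65
ee_pos: [0.5688, 0.3334, 0.2781]
tcp_rot: [0.732, 0.681, -0.0, 0.0]
ft_force: [0.4, -0.2, -2.1]
gripper_width: 0.151
grasp_force: 60.1
```

```bash
python3 - <<'E'
from fit import *
plan((.47,.1,.28,0),(.485,-.36,.28,.071))
c=env.read_camera("side");P=cloud(c,env.cut_out("wheel",c)[0]["mask"])
k,n,m=plane(P);print(len(P),m,k.round(4),(n/n[0]).round(3),np.percentile(P,[1,99],0).round(4))
E
```

```text
t 5.65 p [0.5688 0.3334 0.2781] w 0.151 F [ 0.4 -0.2 -2.1] g 60.1
rot [-0.0, 0.001, -0.072] trav [-23.99, -8.17, -0.17]
rot [-0.0, 0.001, -0.143] trav [-69.76, -3.37, -0.14]
3566 2224 [0.5628 0.3441 0.2138] [ 1.    -0.073 -0.014] [[5.552e-01 1.585e-01 5.000e-04]
 [6.656e-01 4.192e-01 3.017e-01]]
```

Request:
drive_tool(rotation=[[0,0,0],[0,0,-0.01],[0,0,-0.02],[0,0,-0.03],[0,0,-0.04],[0,0,-0.05],[0,0,-0.06],[0,0,-0.07],[0,0,-0.08],[0,0,-0.09],[0,0,-0.1],[0,0,-0.11],[0,0,-0.12],[0,0,-0.13],[0,0,-0.143],[0,0,-0.143],[0,0,-0.143],[0,0,-0.143],[0,0,-0.143]], travel=[[-1.5,-0.1,-0.2],[-4.5,-0.2,-0.2],[-9,-0.4,-0.2],[-14,-0.7,-0.2],[-19,-0.9,-0.2],[-24,-1.2,-0.2],[-29,-1.4,-0.2],[-34,-1.6,-0.2],[-39,-1.9,-0.2],[-44,-2.1,-0.2],[-49,-2.4,-0.2],[-54,-2.6,-0.2],[-59,-2.9,-0.2],[-63.5,-3.1,-0.2],[-67,-3.3,-0.2],[-69,-3.4,-0.2],[-69.8,-3.4,-0.2],[-69.8,-3.4,-0.2],[-69.8,-3.4,-0.2]], claw=[0,0,0,0,0,0,0,0,0,0,0,0,0,0,0,0,0,0,0])

```text
t: 8.12
ee_pos: [0.4856, -0.3582, 0.2805]
tcp_rot: [0.681, 0.733, 0.0, -0.0]
ft_force: [0.2, -0.5, -1.4]
gripper_width: 0.148
grasp_force: 60.1
```

```bash
python3 - <<'E'
from fit import *
plan((.485,-.36,.28,.071),(.597,-.352,.28,.071))
for n in("side","top"):
    c=env.read_camera(n);r=env.cut_out("wheel",c)[0];P=cloud(c,r["mask"]);P=P[P[:,0]<.53]
    k,nn,m=plane(P);print(n,r["p"],len(P),m,k.round(4),(nn/nn[0]).round(3),np.percentile(P,[1,99],0).round(4))
    i=c["img"]; save(c,"b_"+n)
i=cv2.imread("pics/b_side.png")[80:300,230:450];cv2.imwrite("pics/b1.png",cv2.resize(i,None,fx=2.6,fy=2.6))
E
```

```text
t 8.12 p [ 0.4856 -0.3582  0.2805] w 0.148 F [ 0.2 -0.5 -1.4] g 60.1
rot [0.0, -0.001, 0.003] trav [-0.18, -0.07, 0.05]
rot [0.0, -0.001, 0.003] trav [-0.21, 11.15, 0.05]
side 0.75 686 396 [ 0.4794 -0.3418  0.2178] [ 1.     0.078 -0.012] [[ 0.4732 -0.4379  0.1371]
 [ 0.4918 -0.2706  0.3053]]
top 0.76 494 281 [ 0.4795 -0.322   0.2258] [ 1.     0.068 -0.017] [[ 0.4749 -0.3856  0.1304]
 [ 0.4926 -0.2706  0.3055]]
```

View pics/b1.png

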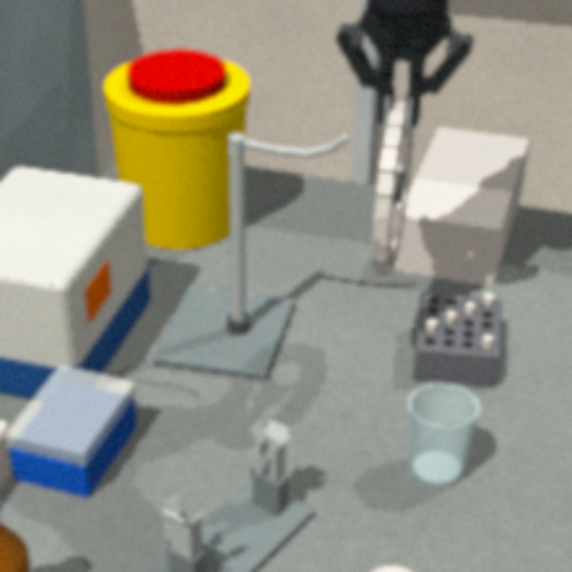

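The held wheel's edge is at about (390,180), upright and in line with the hook, whose tip is at (345,138). The rim's underside is about 10 mm above the tip.

Request:
drive_tool(rotation=[[0,0,0],[0,0,0],[0,0,0],[0,0,0],[0,0,0],[0,0,0],[0,0,0],[0,0,0],[0,0,0]], travel=[[-0.2,1,0],[-0.2,3,0],[-0.2,5,0],[-0.2,7,0],[-0.2,8.5,0],[-0.2,10,0.4],[-0.2,11.1,1],[-0.2,11.1,1.8],[-0.2,11.1,2.2]], claw=[0,0,0,0,0,0,0,0,0])

```text
t: 9.45
ee_pos: [0.5949, -0.3543, 0.2572]
tcp_rot: [0.682, 0.732, -0.001, -0.001]
ft_force: [-0.0, -0.1, -2.0]
gripper_width: 0.147
grasp_force: 60.0
```

```bash
python3 - <<'E'
from fit import *
plan((.597,-.352,.249,.071))
c=env.read_camera("side");save(c,"c_side")
i=cv2.imread("pics/c_side.png")[90:210,270:390];cv2.imwrite("pics/c1.png",cv2.resize(i,None,fx=4,fy=4))
E
```

```text
t 9.45 p [ 0.5949 -0.3543  0.2572] w 0.147 F [-0.  -0.1 -2. ] g 60.0
rot [-0.002, -0.0, -0.0] trav [0.22, 0.22, 0.82]
```

View pics/c1.png

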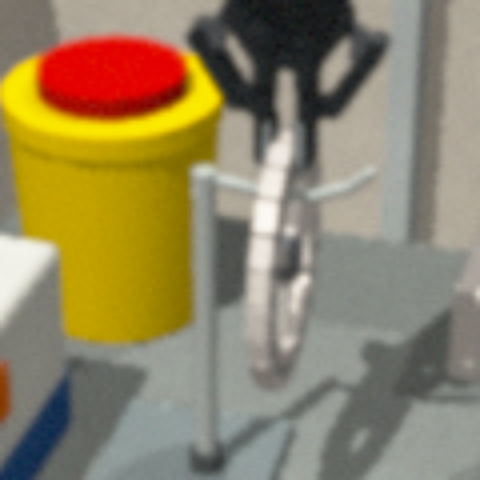

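The hook now passes through the wheel just under the rim, at about (285,185). I lower until the bar carries the wheel.

Request:
drive_tool(rotation=[[0,0,0],[0,0,0],[0,0,0],[0,0,0]], travel=[[0.1,0.1,0.4],[0.1,0.1,0.7],[0.1,0.1,0.8],[0.1,0.1,0.8]], claw=[0,0,0,0])

```text
t: 10.0
ee_pos: [0.5967, -0.3531, 0.2504]
tcp_rot: [0.682, 0.732, -0.0, 0.0]
ft_force: [0.1, 0.4, -2.2]
gripper_width: 0.153
grasp_force: 60.1
```

Request:
drive_tool(rotation=[[0,0,0],[0,0,0],[0,0,0]], travel=[[0,0,0.15],[0,0,0.3],[0,0,0.3]], claw=[0,0,0])

```text
t: 10.38
ee_pos: [0.5969, -0.3531, 0.2487]
tcp_rot: [0.682, 0.732, 0.0, 0.001]
ft_force: [-2.1, -0.0, 4.6]
gripper_width: 0.149
grasp_force: 61.0
```

Request:
drive_tool(rotation=[[0,0,0],[0,0,0],[0,0,0],[0,0,0],[0,0,0],[0,0,0],[0,0,0],[0,0,0],[0,0,0],[0,0,0],[0,0,0],[0,0,0]], travel=[[0,0,-0.1],[0,0,-0.1],[0,0,-0.1],[0,0,-0.1],[0,0,-0.1],[0,0,-0.1],[0,0,-0.1],[0,0,-0.7],[0,0,-2],[0,0,-4],[0,0,-7],[0,0,-9]], claw=[0,0.2,0.25,0.3,0.4,0.45,0.45,0.45,0.45,0.45,0.45,0.45])

```text
t: 11.88
ee_pos: [0.5974, -0.3531, 0.3409]
tcp_rot: [0.682, 0.732, 0.001, 0.002]
ft_force: [-0.1, 0.5, -0.4]
gripper_width: 0.453
grasp_force: 0.0
```

```bash
python3 - <<'E'
from fit import *
plan((.54,-.1,.3,0),(.518,.327,.25,-.072))
c=env.read_camera("side");save(c,"d_side")
i=cv2.imread("pics/d_side.png")[80:220,260:400];cv2.imwrite("pics/d1.png",cv2.resize(i,None,fx=3.5,fy=3.5))
r=env.cut_out("wheel",c)[0];P=cloud(c,r["mask"]);k,nn,m=plane(P);print(r["p"],m,k.round(4),(nn/nn[0]).round(3),np.percentile(P,[1,99],0).round(4))
c=env.read_camera("top")
P=cloud(c);P=P[np.all((P>[.497,.25,.1])&(P<[.54,.42,.16]),1)];print("plate",P.min(0),P.max(0))
k,nn,m=plane(P);print(m,k.round(4),(nn/nn[0]).round(3))
for r in env.cut_out("plate",c)[:1]:
  P=cloud(c,r["mask"]);print(r["p"],np.percentile(P,[1,50,99],0).round(4).tolist())
E
```

```text
t 11.88 p [ 0.5974 -0.3531  0.3409] w 0.453 F [-0.1  0.5 -0.4] g 0.0
rot [0.003, 0.002, 0.071] trav [25.66, -3.95, 4.03]
rot [0.003, 0.002, 0.143] trav [68.42, -3.13, 8.95]
0.91 545 [ 0.5907 -0.3416  0.1922] [ 1.     0.068 -0.004] [[ 0.5847 -1.1997 -0.1449]
 [ 0.8181 -0.2631  0.2731]]
plate [0.5118589  0.2762549  0.10018439] [0.52770217 0.37717659 0.15290942]
163 [0.5168 0.3246 0.1332] [ 1.    -0.07  -0.076]
0.92 [[0.5111, 0.2643, 0.0187], [0.5174, 0.3215, 0.1261], [0.5377, 0.3907, 0.1498]]
```

View pics/d1.png

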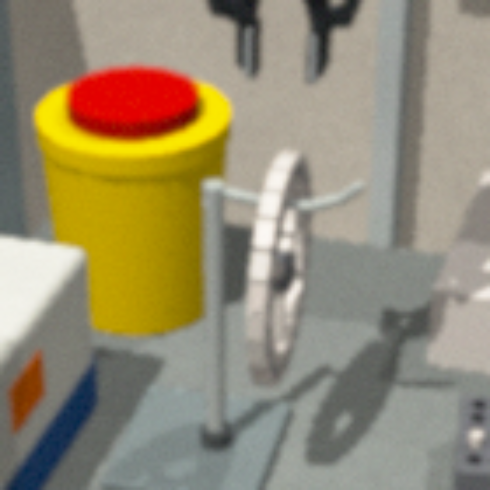

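The wheel hangs freely and upright on the level part of the hook, at about (275,265), and the gripper is clear above it. Next is the plate, tilting the tool to match its lean.

Request:
drive_tool(rotation=[[0,0,0],[0.06,0.004,0.143],[0.06,0.004,0.143],[0.06,0.004,0.143],[0.06,0.004,0.143],[0.06,0.004,0.143],[0.06,0.004,0.143],[0.06,0.004,0.143],[0.06,0.004,0.143],[0.06,0.004,0.143],[0.06,0.004,0.143],[0.06,0.004,0.143],[0.06,0.004,0.143],[0.06,0.004,0.143],[0.06,0.004,0.143]], travel=[[3,0,0],[68.3,-2.1,8.9],[68.3,-2.1,8.9],[68.3,-2.1,8.9],[68.3,-2.1,8.9],[68.3,-2.1,8.9],[68.3,-2.1,8.9],[68.3,-2.1,8.9],[68.3,-2.1,8.9],[68.3,-2.1,8.9],[68.3,-2.1,8.9],[68.3,-2.1,8.9],[68.3,-2.1,8.9],[68.3,-2.1,8.9],[68.3,-2.1,8.9]], claw=[0.35,0.35,0.35,0.35,0.35,0.35,0.35,0.35,0.35,0.35,0.35,0.35,0.35,0.35,0.35])

```text
t: 13.95
ee_pos: [0.5282, 0.3248, 0.2481]
tcp_rot: [0.733, 0.68, -0.021, -0.021]
ft_force: [-0.0, -0.9, -0.2]
gripper_width: 0.35
grasp_force: 0.0
```

```bash
python3 - <<'E'
from h import *
plan((.520,.326,.118,-.072))
p,R=tool();print(R.as_matrix().round(3))
E
```

```text
t 13.95 p [0.5282 0.3248 0.2481] w 0.35 F [-0.  -0.9 -0.2] g 0.0
rot [-0.06, 0.001, -0.003] trav [0.08, -0.05, 13.04]
[[ 0.075  0.995 -0.06 ]
 [ 0.997 -0.075  0.003]
 [-0.002 -0.06  -0.998]]
```

Request:
drive_tool(rotation=[[0,0,0],[0,0,0],[0,0,0],[0,0,0],[0,0,0],[0,0,0],[0,0,0],[0,0,0],[0,0,0]], travel=[[0.1,0,5],[0.1,0,9],[0.1,0,11],[0.1,0,12.5],[0.1,0,13],[0.1,0,13],[0.1,0,13],[0.1,0,13],[0.1,0,13]], claw=[0.35,0.35,0.35,0.35,0.35,0,0,0,0])

```text
t: 15.08
ee_pos: [0.5203, 0.3287, 0.1195]
tcp_rot: [0.732, 0.681, -0.02, -0.022]
ft_force: [0.5, -0.5, 3.4]
gripper_width: 0.102
grasp_force: 61.4
```

Request:
drive_tool(rotation=[[0,0,0],[0,0,0],[0,0,0],[0,0,0],[0,0,0],[-0.06,0,0],[-0.06,0,0]], travel=[[0,0,-1],[0,0,-3],[0,0,-6],[0,0,-10],[0,0,-13],[0,0,-14],[0,0,-14]], claw=[0,0,0,0,0,0,0])

```text
t: 15.95
ee_pos: [0.5262, 0.3285, 0.2592]
tcp_rot: [0.731, 0.682, 0.0, 0.001]
ft_force: [0.1, -0.2, -2.5]
gripper_width: 0.105
grasp_force: 60.7
```

```bash
python3 - <<'E'
from fit import *
plan((.553,-.018,.26,-.331))
p,R=tool();print(R.as_matrix().round(3))
for n in("side","top"):
    c=env.read_camera(n);save(c,"e_"+n)
    for r in env.cut_out("plate",c)[:1]:
        P=cloud(c,r["mask"]);P=P[(P[:,2]>.12)];k,nn,m=plane(P);print(n,r["p"],r["box"],len(P),m,k.round(4),(nn/nn[0]).round(3),np.percentile(P,[1,99],0).round(4).tolist())
        for a in np.arange(.13,.28,.01):
            q=P[abs(P[:,2]-a)<.005]
            if len(q)>3: print("   ",a.round(2),q[:,1].min().round(4),q[:,1].max().round(4))
i=cv2.imread("pics/e_side.png")[230:470,180:420];cv2.imwrite("pics/e1.png",cv2.resize(i,None,fx=2.4,fy=2.4))
E
```

```text
t 15.95 p [0.5262 0.3285 0.2592] w 0.105 F [ 0.1 -0.2 -2.5] g 60.7
rot [0.002, -0.0, 0.262] trav [-34.38, 5.08, -0.07]
[[ 0.069  0.998  0.001]
 [ 0.998 -0.069 -0.   ]
 [-0.     0.001 -1.   ]]
side 0.81 [246.8, 290.4, 41.7, 97.9] 1828 1609 [0.5232 0.3364 0.2156] [ 1.    -0.078  0.003] [[0.5179, 0.2647, 0.1552], [0.5347, 0.3891, 0.2831]]
    0.15 0.2822 0.3748
    0.16 0.276 0.3753
    0.17 0.2771 0.3755
    0.18 0.2759 0.3884
    0.19 0.26 0.3903
    0.2 0.2615 0.3902
    0.21 0.2615 0.3899
    0.22 0.2608 0.3893
    0.23 0.2776 0.3761
    0.24 0.2824 0.3758
    0.25 0.2936 0.3754
    0.26 0.3361 0.3758
    0.27 0.2758 0.3751
    0.28 0.275 0.3762Traceback (most recent call last):
  File "<stdin>", line 7, in <module>
  File "fit.py", line 5, in plane
    a,b,c=P[rng.choice(len(P),3,False)];n=np.cross(b-a,c-a);l=np.linalg.norm(n)
            ~~~~~~~~~~^^^^^^^^^^^^^^^^
  File "numpy/random/_generator.pyx", line 864, in numpy.random._generator.Generator.choice
ValueError: a must be a positive integer unless no samples are taken
```

Request:
drive_tool(rotation=[[0,0,0],[0,0,0.03],[0,0,0.06],[0,0,0.1],[0,0,0.14],[0,0,0.18],[0,0,0.22],[0,0,0.262],[0,0,0.262],[0,0,0.262],[0,0,0.262],[0,0,0.262]], travel=[[-2,0.3,0],[-6,0.9,0],[-11,1.6,0],[-16,2.4,0],[-21,3.1,0],[-26,3.8,0],[-30,4.4,0.5],[-33,4.9,1],[-34,5,1.9],[-34,5,2.5],[-34,5,2.5],[-34,5,2.5]], claw=[0,0,0,0,0,0,0,0,0,0,0,0])

```text
t: 17.65
ee_pos: [0.5536, -0.0132, 0.2336]
tcp_rot: [0.814, 0.581, 0.0, -0.0]
ft_force: [-0.8, -0.6, -1.6]
gripper_width: 0.101
grasp_force: 60.7
```

```bash
python3 - <<'E'
from fit import *
plan((.5527,-.0144,.195,-.331))
C=np.array([.5525,-.0175]);a=-.331;X=np.array([np.cos(a),np.sin(a)]);Y=np.array([-X[1],X[0]])
p,R=tool();print("tcp local",((p[:2]-C)@X).round(4),((p[:2]-C)@Y).round(4))
for n in("side","top"):
    c=env.read_camera(n);save(c,"f_"+n);P=cloud(c)
    L=np.c_[(P[:,:2]-C)@X,(P[:,:2]-C)@Y,P[:,2]]
    L=L[(abs(L[:,0])<.06)&(abs(L[:,1])<.1)&(L[:,2]>.03)&(L[:,2]<.26)]
    np.save(f"L_{n}.npy",L)
    hi=L[L[:,2]>.1145]
    for z in np.arange(.12,.25,.01):
        q=L[abs(L[:,2]-z)<.005];q=q[abs(q[:,0])<.02]
        if len(q):print(n,z.round(3),len(q),"x",np.percentile(q[:,0],[5,50,95]).round(4),"y",q[:,1].min().round(4),q[:,1].max().round(4))
    for z in (.06,.075,.09,.1):
      for s in(1,-1):
        q=L[(abs(L[:,2]-z)<.0075)&(s*L[:,1]>.055)]
        if len(q):print("  up",n,z,s,len(q),"x",q[:,0].min().round(4),q[:,0].max().round(4),"y",q[:,1].min().round(4),q[:,1].max().round(4))
i=cv2.imread("pics/f_side.png")[200:340,250:390];cv2.imwrite("pics/f1.png",cv2.resize(i,None,fx=4.2,fy=4.2,interpolation=cv2.INTER_CUBIC))
E
```

```text
t 17.65 p [ 0.5536 -0.0132  0.2336] w 0.101 F [-0.8 -0.6 -1.6] g 60.7
rot [0.0, -0.0, -0.0] trav [-0.14, -0.04, 3.86]
tcp local -0.0004 0.0044
side 0.12 1 x [-0.0004 -0.0004 -0.0004] y -0.0456 -0.0456
side 0.13 74 x [-0.0049 -0.003   0.001 ] y -0.0462 0.0525
side 0.14 100 x [-0.0049 -0.0034  0.0026] y -0.0468 0.0526
side 0.15 106 x [-0.0056 -0.0035 -0.0008] y -0.0455 0.0516
side 0.16 106 x [-0.0049 -0.0033 -0.0004] y -0.0631 0.0654
side 0.17 136 x [-0.0053 -0.0037 -0.0017] y -0.0613 0.0667
side 0.18 137 x [-0.0056 -0.0038  0.0014] y -0.0599 0.0678
side 0.19 145 x [-0.0056 -0.0037  0.0038] y -0.0627 0.0662
side 0.2 113 x [-0.0059 -0.0041  0.0011] y -0.0564 0.0521
side 0.21 121 x [-0.0061 -0.0041  0.0001] y -0.0495 0.0528
side 0.22 112 x [-0.0059 -0.0042 -0.0013] y -0.0502 0.0527
side 0.23 92 x [-0.006  -0.0042  0.0014] y -0.0477 0.0527
side 0.24 106 x [-0.013  -0.0045  0.0009] y -0.0479 0.0537
  up side 0.06 1 65 x -0.0122 0.023 y 0.0553 0.0724
  up side 0.06 -1 61 x -0.0133 0.0219 y -0.0741 -0.0551
  up side 0.075 1 64 x -0.0122 0.0213 y 0.055 0.0707
  up side 0.075 -1 71 x -0.0127 0
[... 400 characters left out ...]
469
top 0.16 2 x [-0.0025 -0.0022 -0.002 ] y 0.0491 0.0548
top 0.17 4 x [-0.0026 -0.0024 -0.0018] y 0.0461 0.0598
top 0.18 7 x [-0.0029 -0.0021 -0.0014] y 0.0486 0.065
top 0.19 16 x [-0.0025  0.0006  0.0053] y 0.0543 0.0672
top 0.2 3 x [0.0031 0.0041 0.0062] y 0.0586 0.0609
top 0.21 3 x [-0.0034 -0.0027 -0.0024] y 0.0477 0.0503
top 0.22 2 x [-0.0032 -0.0026 -0.0021] y 0.047 0.0528
top 0.23 1 x [-0.0029 -0.0029 -0.0029] y 0.0496 0.0496
top 0.24 3 x [-0.0035 -0.0028 -0.0026] y 0.0464 0.052
  up top 0.06 1 14 x -0.0124 0.0097 y 0.0563 0.0675
  up top 0.075 1 12 x -0.0099 0.0099 y 0.0551 0.0676
  up top 0.09 1 22 x -0.0107 0.0098 y 0.0556 0.0757
  up top 0.1 1 41 x -0.0156 0.0129 y 0.0564 0.0793
```

View pics/f1.png

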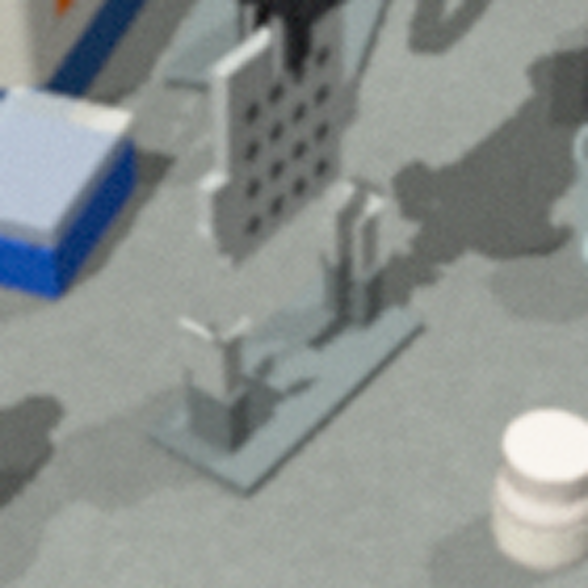

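The plate hangs upright over the bracket with its near ear at about (212,210) above the V-mouth at (215,330). It needs about 3 mm toward the bracket's -y and 2 mm toward -x before going down.

Request:
drive_tool(rotation=[[0,0,0],[0,0,0],[0,0,0],[0,0,0],[0,0,0],[0,0,0],[0,0,0],[0,0,0]], travel=[[-0.3,-0.2,1],[-0.3,-0.2,3],[-0.3,-0.2,4.5],[-0.3,-0.2,5.5],[-0.3,-0.2,6],[-0.3,-0.2,6.4],[-0.3,-0.2,6.8],[-0.3,-0.2,6.8]], claw=[0,0,0,0,0,0,0,0])

```text
t: 18.75
ee_pos: [0.5505, -0.0172, 0.1653]
tcp_rot: [0.815, 0.58, -0.0, 0.0]
ft_force: [-0.5, -0.4, -1.5]
gripper_width: 0.101
grasp_force: 60.7
```

```bash
python3 - <<'E'
from fit import *
C=np.array([.5525,-.0175]);a=-.331;X=np.array([np.cos(a),np.sin(a)]);Y=np.array([-X[1],X[0]])
p,R=tool();F=np.array(env.state()["ft_force"]);print("tcp local",((p[:2]-C)@X).round(4),((p[:2]-C)@Y).round(4),p[2].round(4),"F",(F[:2]@X).round(1),(F[:2]@Y).round(1),F[2].round(1))
for n in("side",):
    c=env.read_camera(n);save(c,"g_"+n);P=cloud(c)
    L=np.c_[(P[:,:2]-C)@X,(P[:,:2]-C)@Y,P[:,2]]
    L=L[(abs(L[:,0])<.03)&(abs(L[:,1])<.1)&(L[:,2]>.03)&(L[:,2]<.26)]
    for z in (.07,.11,.12,.13,.14,.15,.16):
        q=L[abs(L[:,2]-z)<.005];print(n,z,len(q),"x",np.percentile(q[:,0],[5,50,95]).round(4),"y",q[:,1].min().round(4),q[:,1].max().round(4))
i=cv2.imread("pics/g_side.png")[220:330,265:375];cv2.imwrite("pics/g1.png",cv2.resize(i,None,fx=5,fy=5,interpolation=cv2.INTER_CUBIC))
E
```

```text
tcp local -0.002 -0.0004 0.1653 F -0.3 -0.6 -1.5
side 0.07 149 x [-0.0113 -0.005   0.0123] y -0.0764 0.0725
side 0.11 122 x [-0.0073 -0.0051 -0.0009] y -0.0746 0.0616
side 0.12 140 x [-0.0069 -0.0053  0.0022] y -0.0692 0.0631
side 0.13 99 x [-0.0072 -0.0058 -0.0021] y -0.0518 0.0596
side 0.14 100 x [-0.007  -0.0057 -0.0009] y -0.0485 0.0484
side 0.15 96 x [-0.0074 -0.006  -0.0027] y -0.0521 0.0472
side 0.16 88 x [-0.0077 -0.0058  0.0034] y -0.054 0.0471
```

View pics/g1.png

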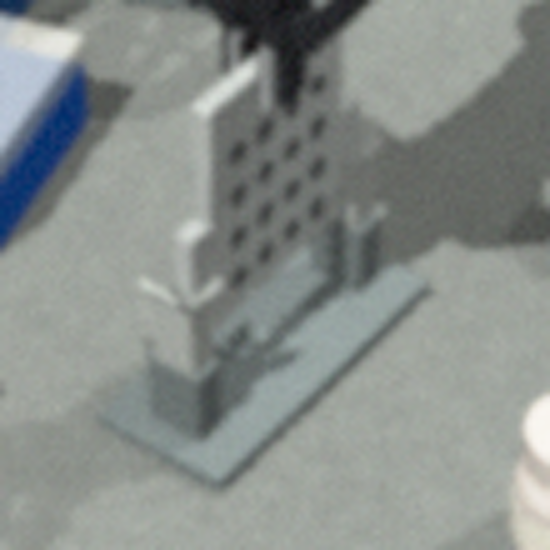

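Both ears have entered the mouths, the near one at about (190,270), with no contact force. I continue down.

Request:
drive_tool(rotation=[[0,0,0],[0,0,0],[0,0,0],[0,0,0],[0,0,0]], travel=[[0.1,0,0.6],[0.1,0,1.2],[0.1,0,1.6],[0.1,0,2],[0.1,0,2]], claw=[0,0,0,0,0])

```text
t: 19.42
ee_pos: [0.5507, -0.0163, 0.145]
tcp_rot: [0.815, 0.58, -0.0, -0.0]
ft_force: [-0.3, 0.7, -1.6]
gripper_width: 0.1
grasp_force: 60.7
```

Request:
drive_tool(rotation=[[0,0,0],[0,0,0],[0,0,0],[0,0,0],[0,0,0]], travel=[[0,0,0.4],[0,0,0.8],[0,0,1.2],[0,0,1.5],[0,0,1.5]], claw=[0,0,0,0,0])

```text
t: 20.05
ee_pos: [0.5508, -0.016, 0.1301]
tcp_rot: [0.815, 0.58, -0.0, -0.0]
ft_force: [-1.4, 1.6, 0.7]
gripper_width: 0.103
grasp_force: 61.1
```

Request:
drive_tool(rotation=[[0,0,0],[0,0,0],[0,0,0],[0,0,0]], travel=[[0,0,0.2],[0,0,0.3],[0,0,0.4],[0,0,0.4]], claw=[0,0,0,0])

```text
t: 20.55
ee_pos: [0.5509, -0.0162, 0.1272]
tcp_rot: [0.815, 0.58, -0.0, 0.0]
ft_force: [-2.7, 0.9, 9.2]
gripper_width: 0.102
grasp_force: 62.2
```

```bash
python3 - <<'E'
from fit import *
C=np.array([.5525,-.0175]);a=-.331;X=np.array([np.cos(a),np.sin(a)]);Y=np.array([-X[1],X[0]])
for n in("side","top"):
    c=env.read_camera(n);save(c,"i_"+n);P=cloud(c)
    L=np.c_[(P[:,:2]-C)@X,(P[:,:2]-C)@Y,P[:,2]]
    q=L[(abs(L[:,0])<.015)&(abs(L[:,1])<.052)&(abs(L[:,1])>.025)&(L[:,2]>.1)&(L[:,2]<.2)]
    print(n,len(q),np.percentile(q[:,2],[80,90,95,98,100]).round(4),q[np.argsort(q[:,2])][-12:].round(4).tolist())
E
```

```text
side 262 [0.1443 0.1495 0.1504 0.1514 0.1523] [[0.0025, 0.037, 0.1508], [-0.0048, 0.0319, 0.1509], [-0.0063, 0.0266, 0.151], [-0.0081, 0.0469, 0.1512], [0.0006, 0.0321, 0.1513], [-0.0008, 0.0268, 0.1513], [-0.0034, 0.0337, 0.1514], [-0.002, 0.0391, 0.1515], [0.0015, 0.0418, 0.1516], [-0.0012, 0.0487, 0.152], [-0.0028, 0.0437, 0.1522], [-0.0017, -0.0436, 0.1523]]
top 9 [0.1361 0.1412 0.1422 0.1428 0.1432] [[-0.0054, 0.0468, 0.1034], [-0.0048, 0.0441, 0.105], [-0.0046, 0.0411, 0.11], [-0.0049, 0.0466, 0.117], [-0.0052, 0.0434, 0.1242], [-0.0045, 0.0494, 0.1249], [-0.0049, 0.0462, 0.1331], [-0.0052, 0.043, 0.1407], [-0.0048, 0.0487, 0.1432]]
```

Request:
drive_tool(rotation=[[0,0,0],[0,0,0],[0,0,0]], travel=[[0,0,0.1],[0,0,0.2],[0,0,0.2]], claw=[0,0,0])

```text
t: 21.02
ee_pos: [0.5515, -0.0163, 0.1269]
tcp_rot: [0.815, 0.58, 0.0, 0.001]
ft_force: [-6.4, 0.8, 19.2]
gripper_width: 0.105
grasp_force: 64.0
```

Request:
drive_tool(rotation=[[0,0,0],[0,0,0],[0,0,0],[0,0,0],[0,0,0],[0,0,0],[0,0,0],[0,0,0],[0,0,0],[0,0,0],[0,0,0]], travel=[[0,-0.1,-0.15],[0,-0.1,-0.15],[0,-0.1,-0.15],[0,-0.1,-0.15],[0,-0.1,-0.15],[0,-0.1,-0.7],[0,-0.1,-2],[0,-0.1,-5],[0,-0.1,-9],[0,-0.1,-13],[0,-0.1,-15]], claw=[0,0.2,0.3,0.4,0.4,0.4,0.4,0.4,0.4,0.4,0.4])

```text
t: 22.4
ee_pos: [0.551, -0.0155, 0.2781]
tcp_rot: [0.815, 0.58, 0.002, 0.002]
ft_force: [0.3, 0.8, 0.1]
gripper_width: 0.401
grasp_force: 0.0
```

```bash
python3 - <<'E'
from fit import *
plan()
C=np.array([.5525,-.0175]);a=-.331;X=np.array([np.cos(a),np.sin(a)]);Y=np.array([-X[1],X[0]])
for n in("side","top"):
    c=env.read_camera(n);save(c,"j_"+n);P=cloud(c)
    L=np.c_[(P[:,:2]-C)@X,(P[:,:2]-C)@Y,P[:,2]]
    q=L[(abs(L[:,0])<.02)&(abs(L[:,1])<.055)&(L[:,2]>.03)&(L[:,2]<.2)]
    k,nn,m=plane(q);print(n,len(q),m,k.round(4),(nn/nn[0]).round(3),np.percentile(q[:,2],[98,100]).round(4))
    t=q[q[:,2]>.14];
    for s in(1,-1):print(s,[len(u:=t[s*t[:,1]>.02])and u[:,2].max().round(4)])
    e=L[(abs(L[:,1])>.053)&(abs(L[:,1])<.062)&(abs(L[:,0]+.0015)<.004)]
    for s in(1,-1):
        u=e[s*e[:,1]>0];print("ear top",s,len(u),u[:,2].max().round(4) if len(u) else 0)
    for l in("wheel","ring","blank"):
        r=env.cut_out(l,c)
        if r:P=cloud(c,r[0]["mask"]);print(l,r[0]["p"],np.median(P,0).round(3))
i=cv2.imread("pics/j_side.png")[90:470,180:420];cv2.imwrite("pics/j1.png",cv2.resize(i,None,fx=1.55,fy=1.55,interpolation=cv2.INTER_CUBIC))
E
```

```text
t 22.4 p [ 0.551  -0.0155  0.2781] w 0.401 F [0.3 0.8 0.1] g 0.0
side 1221 1077 [-0.0057 -0.0005  0.0954] [ 1.    -0.007 -0.005] [0.1513 0.1536]
1 [np.float64(0.1536)]
-1 [np.float64(0.1533)]
ear top 1 54 0.6031
ear top -1 20 0.0878
wheel 0.61 [ 0.593 -0.354  0.226]
ring 0.57 [0.465 0.342 0.115]
blank 0.79 [0.614 0.332 0.097]
top 29 27 [-0.0037  0.0478  0.099 ] [ 1.    -0.124 -0.009] [0.1538 0.1541]
1 [np.float64(0.1541)]
-1 [0]
ear top 1 19 0.6061
ear top -1 0 0
wheel 0.93 [ 0.597 -0.346  0.212]
ring 0.95 [0.468 0.319 0.137]
blank 0.64 [0.617 0.326 0.108]
```

View pics/j1.png

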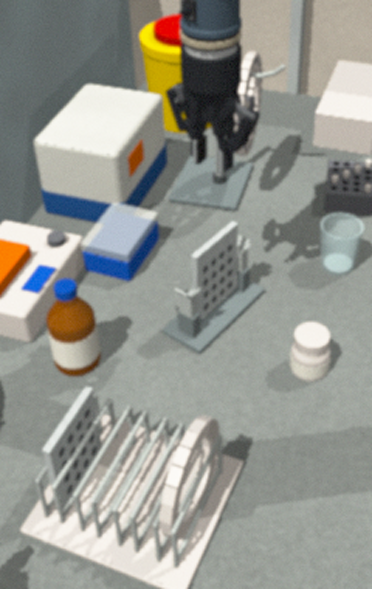

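The plate is upright and evenly seated in the bracket, at about (215,270). The wheel hangs on the hook at (250,100), and the ring, the blank and the other bystanders are where they were. I'm handing in.

```bash
python3 -c "
from bench import env
print(env.close_job())"
```

```text
the job is handed in; nothing more can be done
None
```

The wheel hangs upright on the J-hook and the eared plate is upright and fully home in the bracket, by the last pictures and force readings; the job is handed in at about 22.5 s, with no verdict shown.

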